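# Set the spice ledge in order

### The job

Put each thing on the ledge in its own holder: the amber jar in the yellow coaster, the green jar in the green coaster, the stainless dispenser in the square black tray and the tea strainer in the round white dish (its handle may point any way). Each must end standing upright and flat on the holder's floor, inside the raised rim, and must not be tipped over on the way. Leave the terracotta salt pot and the copper bowl where they stand.

Things in the scene. Friction and masses are not known exactly. Their poses are not given: they have to be found in the camera images.
- amber_jar_center (a point): Squat amber glass jar, loose, upright, round: body 54 mm across and 50 mm tall, steel lid 50 mm across above it with a yellow disc on top; 64 mm tall in all, about 0.15 to 0.31 kg. The point is on its axis, 32 mm above its underside; z is its up axis.
- green_jar_center (a point): Squat green glass jar, loose, upright, same shape and sizes as the amber jar, with a green disc on its steel lid. The point is on its axis, 32 mm above its underside; z is its up axis.
- dispenser_center (a point): Stainless spice dispenser, loose, upright: square body 46 x 46 mm and 78 mm tall with a black panel on its -x face, and a black push button (solid, need not be pressed) on top, 24 mm across, 90 mm tall in all; about 0.18 to 0.35 kg. The point is on its axis, 45 mm above its underside; z is up, x and y are square to its faces.
- strainer_center (a point): Small aluminium tea strainer, loose, upright: a round open cup 52 mm across at the rim (50 mm at its flat foot) and 40 mm tall, with a flat handle 14 mm wide that runs level along its +x, 33 to 37 mm above the underside, out to a round black end 83 mm from the cup's axis; about 0.06 to 0.13 kg. The point is on the cup's axis, 20 mm above the underside; z is up.
- yellow_coaster: Round yellow plastic coaster, the place for the amber jar: 84 mm across outside, 76 mm inside its raised rim, inner floor 3 mm and rim top 8 mm above the ledge. Fixed to the ledge. Origin at the centre of its underside, on the ledge; z up.
- green_coaster: Round green plastic coaster, the place for the green jar: sizes as the yellow coaster (76 mm inside the rim, inner floor 3 mm and rim top 8 mm above the ledge). Fixed to the ledge. Origin at the centre of its underside, on the ledge; z up.
- drip_dish: Round white ceramic drip dish, the place for the tea strainer: sizes as the yellow coaster (76 mm inside the rim, inner floor 3 mm and rim top 8 mm above the ledge). Fixed to the ledge. Origin at the centre of its underside, on the ledge; z up.
- black_tray: Square black plastic tray, the place for the dispenser: 74 mm outside, 66 mm inside its raised rim, inner floor 4 mm and rim top 8 mm above the ledge. x and y are square to its sides. Fixed to the ledge. Origin at the centre of its underside, on the ledge; z up.
- salt_center (a point): Terracotta salt pot with a wooden lid and knob, loose, 50 mm across, 65 mm tall; to be left where it stands. The point is on its axis, 30 mm above its underside.
- pinch_center (a point): Open copper pinch bowl, loose, 60 mm across, 26 mm tall; to be left where it stands. The point is on its axis, 13 mm above its underside.
There are look-alikes about, which are no part of the job. Of the things like the black_tray, leave any that is brown, pink or red; of the rest the smaller one is meant.

How it is judged:
At the end, for the whole second after the job is handed in: Each of the four things stands in its own holder: its axis within 15 mm of the holder's centre, its height within 4 mm of resting on the holder's floor, tilted less than 0.06 rad, released and at rest (horizontal distance between amber_jar_center and yellow_coaster below 0.015 m and z of amber_jar_center in the frame of yellow_coaster between 0.031 and 0.039 m and angle between each of amber_jar_center, green_jar_center, dispenser_center, strainer_center's own z axis and vertical below 0.06 rad and linear speed of each of amber_jar, green_jar, dispenser, strainer below 0.02 m/s and horizontal distance between green_jar_center and green_coaster below 0.015 m and z of green_jar_center in the frame of green_coaster between 0.031 and 0.039 m and horizontal distance between dispenser_center and black_tray below 0.015 m and z of dispenser_center in the frame of black_tray between 0.045 and 0.053 m and horizontal distance between strainer_center and drip_dish below 0.015 m and z of strainer_center in the frame of drip_dish between 0.019 and 0.027 m); the robot touches nothing.
It fails at once if the salt pot is pushed more than 30 mm or tipped over (distance of salt_center from where it was at the start of the episode above 0.03 m or angle between salt_center's own z axis and vertical above 0.5 rad).
It fails at once if the copper pinch bowl is pushed more than 30 mm or tipped over (distance of pinch_center from where it was at the start of the episode above 0.03 m or angle between pinch_center's own z axis and vertical above 0.5 rad).
It fails at once if a jar, the dispenser or the strainer is tipped over (angle between any of amber_jar_center, green_jar_center, dispenser_center, strainer_center's own z axis and vertical above 0.7 rad).
It also fails if it takes over 115 s, if anything falls off the work surface, if the arm or the gripper's body presses on something with over 40 N, if the wrist force passes 120 N, or if a joint passes its speed limit or range.

### The arm

A 6-joint arm with a two-finger parallel gripper is mounted at the origin on the work surface. World frame = base frame: x ahead of the robot, y to its left, z up, the work surface at z = 0. Lengths are in m, angles in rad, forces in N, time in s.
With the tool pointing down it reaches from about 0.3 to 0.775 m from the base axis. Payload 14.6 kg.
Tool frame: the origin (TCP) lies at the very end of the fingers, on their centre line; the grasp point (between the pads) lies 19 mm behind it; z points along the fingers, y is the direction in which the jaws open and shut (so a half turn about z gives the same grasp; the last joint's range is limited). The gripper opens to 94 mm and grips with 3 to 60 N. Pads are 16 mm wide; open, the fingers measure 119 mm over their backs; the gripper's body (75 mm by 177 mm) begins 78 mm behind the grasp point.
Start: joints at [1.267, 0.3, 1.521, -0, 1.321, -0.067], TCP at [0.129, 0.535, 0.205] pointing down, gripper open.
Joint ranges: [-3.03, 3.03], [-0.79, 2.21], [0.23, 2.52], [-1.04, 4.18], [0, 3.07], [-2.55, 2.55]. Speed limits (rad/s): [2.22, 2.22, 2.57, 3.14, 3.14, 3.14].

### API

Orientations are given as [roll, pitch, yaw] about the fixed x, y, z axes, in that order (R = Rz(yaw) Ry(pitch) Rx(roll)).
In Python, from station import ctrl, eyes gives the robot as it stands.
- The arm moves only by the tool jog_arm, never from a script. Its argument "moves" is a list of rows, each a list of 3 entries, a list of its own where there are three numbers: the shift along the world's x, y, z in mm, then the turn, a rotation vector about the world's x, y, z in units of 5 degrees (1.0 is 5 degrees), then the finger opening in mm, from 0 to 94. In form: [[[tx, ty, tz], [wx, wy, wz], jaw], ...]. A call has 1 to 5 rows; each row is the pose to reach, as a shift and turn from the pose commanded when the call began; what a row does not reach only later rows make up. A row lasts 1/12 s, in which the tool goes at most 41.7 mm and 7.16 degrees, less where a joint would pass 70% of its speed; a pose out of reach is approached as far as the arm can. A call with a gripper value outside its range is refused whole. The fingers move at their own pace and stop on an object; "squeeze" is the grip in N (left out, the last holds). Time passes only in rows, so rows that repeat a pose let the fingers close. It gives the time, the measured TCP pose, the force and the opening at its end, in the units of the state.
- ctrl.get_obs(): the state, without advancing time (a new reading comes with each control period).
- eyes.camera(name): name is "scene" or "top" or "wrist"; returns a dict with "frame" (384x512x3 uint8, red, green, blue), "vertical_fov" (degrees; the focal length in pixels is half the picture's height over the tangent of half this angle, whatever the lens; pixels are square), "cx", "cy" (the principal point, pixels), "k1" (the pictures are not rectified: a ray, as slopes to the right and down, at radius r is drawn at 1 + k1 r^2 times it, then the intrinsics apply), "eye" and "attitude" of the camera in the world; the wrist camera has in their place "hand_eye" (4x4, takes a point from camera to tool coordinates, whose origin is the TCP and whose axes are the flange's). Camera axes: x right, y down, z forward; pixel columns grow to the right and rows downward; lengths in m; the calibration is good to about 2 mm. A picture is of the moment at which its call begins: read the wrist's pose just before it. There is no depth.
- ctrl.hand_in(): hands the job in, once; it reports no verdict.
The state is a dict: "time_s": time; "qpos": joint angles; "joint_vel": joint speeds; "tau": joint torques, N m; "ee_pos": TCP position; "eef_rot": TCP orientation; "force": force on the tool from outside, world axes, zero at the start; "moment": the same for the moment, N m; "grip_width": finger opening in m.
Only numpy, scipy, OpenCV 4.12 (cv2) and the standard library are available. Lean on these libraries where they do the work, as an engineer would, in place of code of your own. Each camera call takes 0.05 s, during which the arm holds its last target.

## Working session

There is one attempt and no reset: what is moved stays moved. The work goes in short steps, Python scripts to look and compute and a tool call to move; the robot and the scene stay as the last step left them, time stands still between calls to the robot, and variables do not carry over. Pictures are saved under pics/ and viewed, and the job is handed in when it is done.

Besides the shell and the picture viewer there is one more tool, called after ">>>" as name(argument=value, ...) on one line, values as JSON. jog_arm: Moves the arm, as the interface text tells. Its arguments: {"type":"object","properties":{"moves":{"type":"array","items":{"type":"array"}},"squeeze":{"type":"number"}},"required":["moves"]}

```bash
ls; mkdir -p pics
cat > h.py <<'E'
import numpy as np,cv2
from station import ctrl,eyes
def shot(n,fn):
    o=ctrl.get_obs(); c=eyes.camera(n); cv2.imwrite('pics/'+fn,cv2.cvtColor(c['frame'],cv2.COLOR_RGB2BGR)); return o,c
E
python3 - <<'E'
from h import *
for n in ['scene','top','wrist']:
    o,c=shot(n,n+'0.png'); print(n,{k:v for k,v in c.items() if k!='frame'})
print(o)
E
```

```text
pics
scene {'vertical_fov': 48.44853110958208, 'cx': 246.87202843840012, 'cy': 187.09799770997571, 'k1': -0.10187763523544704, 'eye': array([ 0.81882818, -0.56166429,  1.22732514]), 'attitude': array([-2.61310794,  0.01234093,  0.56145132])}
top {'vertical_fov': 43.90369595740959, 'cx': 254.25297898104398, 'cy': 178.5816431487868, 'k1': -0.09666222329489238, 'eye': array([0.35030058, 0.01830145, 1.42144299]), 'attitude': array([-3.06930116e+00,  1.72052790e-03, -1.59930437e+00])}
wrist {'vertical_fov': 63.73013253634437, 'cx': 256.50486691624275, 'cy': 193.04311147534872, 'k1': -0.07992491385481508, 'hand_eye': array([[-1.65225551e-03, -9.71547209e-01, -2.36840223e-01,
         6.91951895e-02],
       [ 9.99998381e-01, -1.43653754e-03, -1.08338354e-03,
        -7.33344119e-04],
       [ 7.12328386e-04, -2.36841629e-01,  9.71548010e-01,
        -1.78112777e-01],
       [ 0.00000000e+00,  0.00000000e+00,  0.00000000e+00,
         1.00000000e+00]])}
{'time_s': 0.1, 'qpos': array([ 1.26742247e+00,  3.00369494e-01,  1.52148064e+00, -4.16076883e-05,
        1.32069793e+00, -6.65936667e-02]), 'joint_vel': array([-5.46563710e-04, -1.11334553e-03, -3.95765798e-04,  8.54600787e-04,
        2.36929565e-03,  6.01220091e-05]), 'tau': array([ 1.30506156e-03, -5.32640183e+01, -3.53291953e+01,  7.09858630e-02,
        2.34616647e-02, -6.17613114e-05]), 'ee_pos': array([0.12896002, 0.53444173, 0.20498455]), 'eef_rot': array([-3.14063668e+00, -2.33630665e-05,  2.90482277e+00]), 'force': array([-0.57514464,  0.17263305,  0.31755334]), 'moment': array([0.03215367, 0.00608668, 0.04075651]), 'grip_width': 0.09401606578171082}
```

View pics/scene0.png

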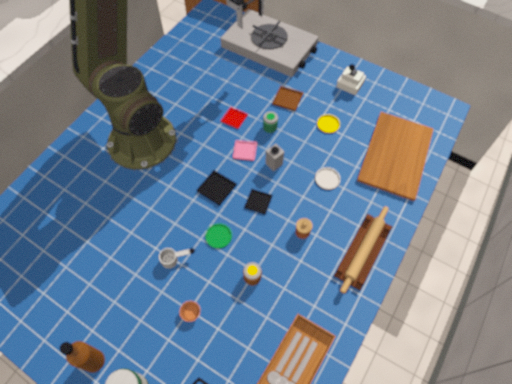

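View pics/top0.png

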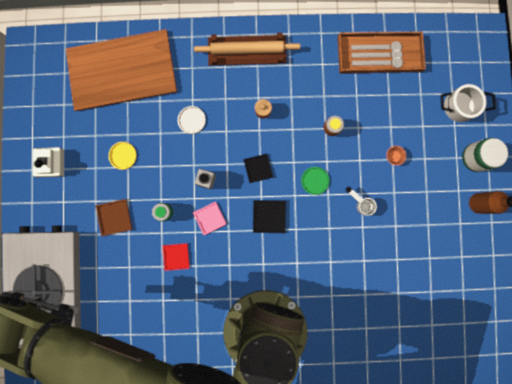

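View pics/wrist0.png

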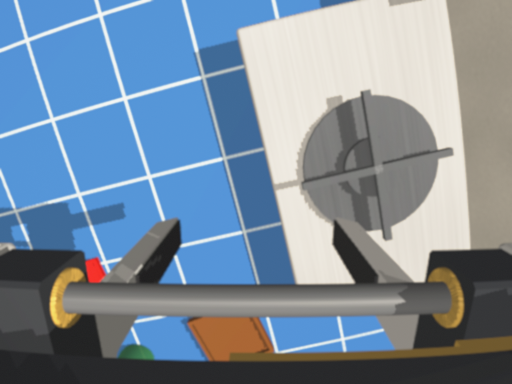

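The top view shows two black squares, (258,168) small and (269,216) large, plus brown (114,217), pink (210,218) and red (176,257) ones. The green jar is at (162,212), amber jar (334,125), dispenser (204,178) and strainer (366,206). Holders: yellow coaster (122,155), green coaster (315,180), white dish (191,119). To be left alone: salt pot (263,107) and copper bowl (396,156).

```bash
cat >> h.py <<'E'
from scipy.spatial.transform import Rotation as Ro
def rays(c,px,o=None):
    px=np.atleast_2d(np.float64(px)); H=c['frame'].shape[0]; f=H/2/np.tan(np.radians(c['vertical_fov'])/2)
    d=(px-[c['cx'],c['cy']])/f
    u=d.copy()
    for _ in range(30): u=d/(1+c['k1']*(u**2).sum(1,keepdims=True))
    v=np.c_[u,np.ones(len(u))]
    if 'eye' in c: R=Ro.from_euler('xyz',c['attitude']).as_matrix(); e=np.array(c['eye'])
    else:
        T=np.eye(4); T[:3,:3]=Ro.from_euler('xyz',o['eef_rot']).as_matrix(); T[:3,3]=o['ee_pos']; T=T@c['hand_eye']; R=T[:3,:3]; e=T[:3,3]
    return e,v@R.T
def plane(c,px,z,o=None):
    e,v=rays(c,px,o); return e[:2]+v[:,:2]*((z-e[2])/v[:,2:])
def proj(c,P,o=None):
    P=np.atleast_2d(P);H=c['frame'].shape[0]; f=H/2/np.tan(np.radians(c['vertical_fov'])/2)
    if 'eye' in c: R=Ro.from_euler('xyz',c['attitude']).as_matrix(); e=np.array(c['eye'])
    else:
        T=np.eye(4); T[:3,:3]=Ro.from_euler('xyz',o['eef_rot']).as_matrix(); T[:3,3]=o['ee_pos']; T=T@c['hand_eye']; R=T[:3,:3]; e=T[:3,3]
    p=(P-e)@R; s=p[:,:2]/p[:,2:]; return s*(1+c['k1']*(s**2).sum(1,keepdims=True))*f+[c['cx'],c['cy']]
def blob(c,lo,hi,box,z,o=None):
    "hsv mask in box x0,y0,x1,y1; largest contour; returns px centroid, world outline"
    hsv=cv2.cvtColor(c['frame'],cv2.COLOR_RGB2HSV); m=cv2.inRange(hsv,np.array(lo),np.array(hi))
    M=np.zeros_like(m); x0,y0,x1,y1=box; M[y0:y1,x0:x1]=m[y0:y1,x0:x1]
    cs,_=cv2.findContours(M,cv2.RETR_EXTERNAL,cv2.CHAIN_APPROX_NONE)
    if not cs: return None
    k=max(cs,key=cv2.contourArea); k=cv2.convexHull(k)[:,0,:]
    W=plane(c,k,z,o); r=cv2.minAreaRect((W*1000).astype(np.float32))
    mm=cv2.moments(k.astype(np.float32)); cen=(mm['m10']/mm['m00'],mm['m01']/mm['m00'])
    w=plane(c,[cen],z,o)[0]
    return np.round(cen,1),np.round(w,4),np.round(r[0],1),np.round(r[1],1),round(r[2],1)
E
python3 - <<'E'
from h import *
o,t=shot('top','t1.png'); o,s=shot('scene','s1.png')
Y=((22,120,120),(35,255,255)); G=((45,100,60),(80,255,255)); K=((0,0,0),(180,255,45)); Wt=((0,0,150),(180,70,255)); A=((3,60,30),(25,255,255))
for n,cc,z,bt,bs in [
 ('ycoast',Y,.008,(100,130,145,180),(310,105,350,140)),
 ('gcoast',G,.008,(295,160,335,200),(200,220,240,255)),
 ('dish',Wt,.008,(170,98,212,140),(308,162,348,196)),
 ('tray',K,.008,(238,148,278,188),(240,183,278,220)),
 ('bigtray',K,.008,(245,192,295,240),(190,165,242,210)),
 ('ylid',Y,.064,(320,110,350,140),(238,255,268,283)),
 ('glid',G,.064,(148,198,178,228),(258,105,282,124)),
 ('button',K,.090,(190,165,215,190),(262,140,290,160)),
 ('salt',A,.06,(248,92,280,122),(290,212,320,245)),
 ('bowl',A,.026,(380,140,412,172),(170,295,210,330)),
 ('strain',Wt,.04,(352,192,384,222),(150,240,182,275)),
 ('hend',K,.035,(340,180,357,198),(185,240,205,258))]:
    print(n,'TOP',blob(t,*cc,bt,z)); print('      SC',blob(s,*cc,bs,z))
a=cv2.resize(t['frame'][140:235,180:310],None,fx=4,fy=4,interpolation=cv2.INTER_CUBIC)
cv2.imwrite('pics/c1.png',a[:,:,::-1])
a=cv2.resize(t['frame'][90:230,290:420],None,fx=4,fy=4,interpolation=cv2.INTER_CUBIC)
cv2.imwrite('pics/c2.png',a[:,:,::-1])
E
```

```text
ycoast TOP (array([122.1, 155.2]), array([0.5348, 0.4134]), array([535.3, 413.9]), array([79.6, 79.3]), 89.6)
      SC (array([327.8, 123.5]), array([0.5349, 0.4146]), array([534. , 414.9]), array([78.3, 78.8]), 32.0)
gcoast TOP (array([314.8, 180.2]), array([ 0.4427, -0.1624]), array([ 443.4, -161.5]), array([80.8, 77.6]), 88.3)
      SC (array([218. , 235.6]), array([ 0.4435, -0.1621]), array([ 443. , -161.5]), array([79.9, 77.4]), 79.9)
dish TOP (array([191.4, 118. ]), array([0.6409, 0.2018]), array([645. , 201.6]), array([ 84.7, 129.1]), 74.4)
      SC (array([328.4, 180.8]), array([0.6457, 0.1972]), array([653.6, 200.5]), array([120.2, 125. ]), 5.3)
tray TOP (array([258. , 167.9]), array([0.4843, 0.0057]), array([484.4,   5.8]), array([69. , 68.1]), 12.4)
      SC (array([257.9, 201.2]), array([0.4858, 0.0071]), array([485.9,   7.2]), array([61.8, 65.7]), 12.7)
bigtray TOP (array([269., 216.]), array([ 0.3404, -0.0227]), array([340.5, -22.7]), array([89. , 88.7]), 88.3)
      SC (array([216.3, 187.4]), array([ 0.3414, -0.0214]), array([340.5, -20.7]), array([89.3, 87.8]), 87.4)

[... 849 characters left out ...]
, array([42.3, 60.2]), 28.9)
bowl TOP (array([396. , 155.3]), array([ 0.5085, -0.4054]), array([ 508.1, -405.4]), array([55. , 50.9]), 88.5)
      SC (array([189.3, 311. ]), array([ 0.5101, -0.4035]), array([ 510.2, -403. ]), array([53.7, 51.1]), 32.4)
strain TOP (array([364.1, 205.1]), array([ 0.3637, -0.2996]), array([ 369.3, -303.3]), array([88.8, 56.9]), 19.7)
      SC (array([164.5, 254. ]), array([ 0.3515, -0.3069]), array([ 351.6, -311.3]), array([101.9,  52.8]), 21.0)
hend TOP (array([348. , 189.3]), array([ 0.4116, -0.2552]), array([ 410.9, -255.2]), array([5.9, 8.8]), 87.6)
      SC (array([191.7, 250.7]), array([ 0.4125, -0.2536]), array([ 411.8, -253.5]), array([3. , 3.2]), 35.7)
```

View pics/c1.png

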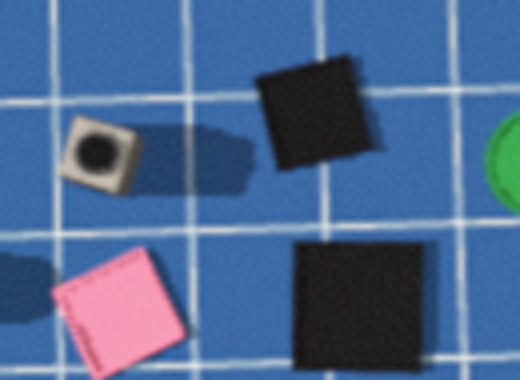

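View pics/c2.png

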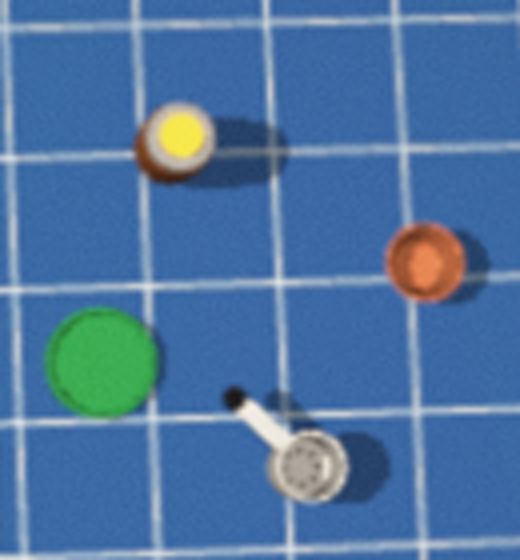

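Both views agree to within 3 mm at the assumed heights. The small tray measures 69 mm and the large one 89 mm, so the small one at top-view pixel (258,168) is the holder. I'll start with the green jar.

>>> jog_arm(moves=[[[29,-30,0],[0,0,-1.3],94],[[58,-60,0],[0,0,-2.6],94],[[87,-90,0],[0,0,-4],94],[[116,-120,0],[0,0,-5],94],[[145,-150,0],[0,0,-6],94]])

```text
time_s: 0.67
ee_pos: [0.2746, 0.3832, 0.2055]
eef_rot: [3.142, 0.0, 2.377]
force: [1.2, 1.4, -0.2]
grip_width: 0.0941
```

>>> jog_arm(moves=[[[29,-30,-10],[0,0,0],94],[[58,-60,-20],[0,0,0],94],[[87,-94,-35],[0,0,0],94],[[87,-94,-35],[0,0,0],94],[[87,-94,-35],[0,0,0],94]])

```text
time_s: 1.08
ee_pos: [0.3617, 0.2891, 0.1697]
eef_rot: [-3.14, -0.0, 2.378]
force: [-1.0, 0.1, 0.5]
grip_width: 0.094
```

Run:
```python
from h import *
o,w=shot('wrist','w1.png'); print(o['ee_pos'],o['eef_rot'],o['time_s'])
print(blob(w,(45,100,60),(80,255,255),(0,0,512,330),.064,o), proj(w,[[.3615,.2905,.064]],o))
```

```text
[0.36171241 0.28910788 0.16966171] [-3.14004107e+00 -2.42695820e-04  2.37760873e+00] 1.0833
(array([257.9, 191.2]), array([0.3606, 0.2898]), array([360.8, 289.9]), array([29.9, 29.8]), 0.9) [[259.00339682 191.32918843]]
```

View pics/w1.png

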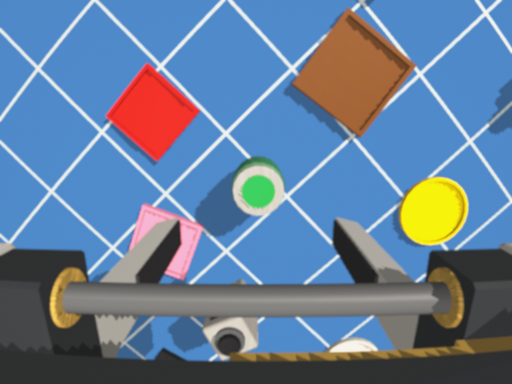

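The wrist view puts the green lid at (258,191), which is (0.361, 0.290) and under the tool to within 1 mm. I'll descend and grip.

>>> jog_arm(moves=[[[-1,1,-35],[0,0,0],94],[[-1,1,-70],[0,0,0],94],[[-1,1,-105],[0,0,0],94],[[-1,1,-135],[0,0,0],94],[[-1,1,-150],[0,0,0],94]], squeeze=30)

```text
time_s: 1.55
ee_pos: [0.3577, 0.2925, 0.0178]
eef_rot: [-3.139, -0.001, 2.383]
force: [1.0, 0.9, -0.6]
grip_width: 0.0938
```

>>> jog_arm(moves=[[[0,0,0],[0,0,0],80],[[0,0,0],[0,0,0],65],[[0,0,0],[0,0,0],40],[[0,0,0],[0,0,0],40],[[0,0,0],[0,0,0],40]])

```text
time_s: 1.97
ee_pos: [0.3603, 0.2925, 0.0217]
eef_rot: [3.139, 0.0, 2.381]
force: [-0.5, 0.6, 0.1]
grip_width: 0.0643
```

>>> jog_arm(moves=[[[0,0,0],[0,0,0],40],[[0,0,0],[0,0,0],40],[[0,0,0],[0,0,0],40],[[0,0,0],[0,0,0],40]])

```text
time_s: 2.3
ee_pos: [0.3601, 0.2921, 0.0211]
eef_rot: [3.14, 0.0, 2.381]
force: [-1.3, 0.2, 7.9]
grip_width: 0.0535
```

>>> jog_arm(moves=[[[0,0,15],[0,0,0],40],[[0,0,40],[0,0,0],40],[[0,0,70],[0,0,0],40],[[0,0,100],[0,0,0],40],[[0,0,120],[0,0,0],40]])

```text
time_s: 2.72
ee_pos: [0.3601, 0.292, 0.1431]
eef_rot: [3.139, 0.0, 2.381]
force: [0.5, 0.8, -2.1]
grip_width: 0.0532
```

>>> jog_arm(moves=[[[4,-20,0],[0,0,-0.5],40],[[9,-50,0],[0,0,-1.2],40],[[15,-80,0],[0,0,-2],40],[[20,-110,0],[0,0,-2.5],40],[[26,-140,0],[0,0,-3],40]])

```text
time_s: 3.13
ee_pos: [0.3855, 0.1505, 0.1405]
eef_rot: [-3.142, -0.0, 2.117]
force: [0.9, -0.7, -1.5]
grip_width: 0.0538
```

>>> jog_arm(moves=[[[6,-30,0],[0,0,-0.6],40],[[12,-62,0],[0,0,-1.2],40],[[18,-94,0],[0,0,-2],40],[[24,-126,0],[0,0,-2.5],40],[[29,-158,0],[0,0,-3],40]])

```text
time_s: 3.55
ee_pos: [0.4147, -0.0078, 0.1405]
eef_rot: [3.142, 0.0, 1.855]
force: [0.5, 0.2, -2.0]
grip_width: 0.0536
```

>>> jog_arm(moves=[[[6,-32,0],[0,0,0],40],[[12,-64,0],[0,0,0],40],[[17,-94,0],[0,0,0],40],[[23,-124,0],[0,0,0],40],[[26,-146,0],[0,0,0],40]])

```text
time_s: 3.97
ee_pos: [0.4408, -0.1544, 0.1404]
eef_rot: [-3.141, 0.0, 1.856]
force: [-0.7, -0.1, -2.1]
grip_width: 0.0536
```

>>> jog_arm(moves=[[[1,-5,0],[0,0,0],40],[[2,-9,0],[0,0,0],40],[[2,-9,0],[0,0,0],40],[[2,-9,0],[0,0,0],40]])

```text
time_s: 4.3
ee_pos: [0.4427, -0.1604, 0.1404]
eef_rot: [-3.141, -0.0, 1.858]
force: [1.0, -0.6, -1.9]
grip_width: 0.0537
```

Run:
```python
from h import *
o,w=shot('wrist','w2.png'); print(o['ee_pos'],o['eef_rot'],o['time_s'],o['grip_width'])
print(proj(w,[[.4435,-.1615,.008]],o))
print(blob(w,(45,100,60),(80,255,255),(0,0,512,230),.008,o))
print(blob(w,(45,100,60),(80,255,255),(215,100,300,230),.184,o))
```

```text
[ 0.44268689 -0.16037182  0.14036653] [-3.14138647e+00 -3.53872178e-04  1.85811868e+00] 4.3 0.053665499214913114
[[258.25225661 187.01510591]]
(array([256.7, 192.4]), array([ 0.4435, -0.1674]), array([ 443. , -164.2]), array([94. , 86.9]), 16.4)
(array([256.7, 192.1]), array([ 0.4315, -0.1264]), array([ 431.3, -125.2]), array([38.9, 37.7]), 16.4)
```

View pics/w2.png

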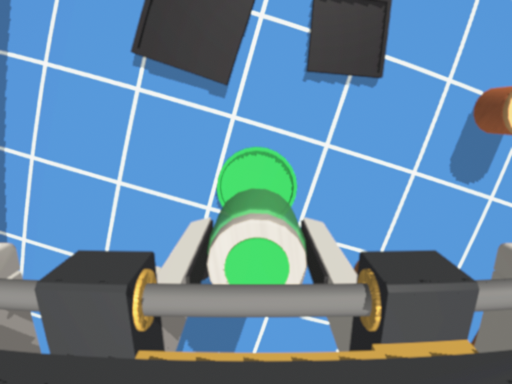

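The wrist view shows the green coaster behind the held jar. It is centred near column 257 and its projected centre (258,187) fits, so I'll lower the jar.

>>> jog_arm(moves=[[[1,-1,-30],[0,0,0],40],[[1,-1,-60],[0,0,0],40],[[1,-1,-85],[0,0,0],40],[[1,-1,-104],[0,0,0],40],[[1,-1,-112],[0,0,0],40]])

```text
time_s: 4.77
ee_pos: [0.4427, -0.1608, 0.0262]
eef_rot: [-3.139, -0.002, 1.859]
force: [0.2, 0.3, -1.7]
grip_width: 0.0537
```

>>> jog_arm(moves=[[[0,0,-3],[0,0,0],40],[[0,0,-4],[0,0,0],40],[[0,0,-4],[0,0,0],40]])

```text
time_s: 5.02
ee_pos: [0.4444, -0.1621, 0.0254]
eef_rot: [3.141, 0.001, 1.858]
force: [0.2, 0.2, -2.5]
grip_width: 0.0536
```

>>> jog_arm(moves=[[[0,0,-1],[0,0,0],40],[[0,0,-2],[0,0,0],40],[[0,0,-2],[0,0,0],40]])

```text
time_s: 5.27
ee_pos: [0.4445, -0.1624, 0.0241]
eef_rot: [3.14, 0.001, 1.858]
force: [-4.2, 3.0, 14.1]
grip_width: 0.0538
```

Contact at 14 N, so I'll release slowly, then rise.

>>> jog_arm(moves=[[[0,0,0],[0,0,0],58],[[0,0,0],[0,0,0],64],[[0,0,0],[0,0,0],75],[[0,0,0],[0,0,0],88],[[0,0,0],[0,0,0],88]])

```text
time_s: 5.68
ee_pos: [0.4439, -0.1622, 0.0225]
eef_rot: [3.141, 0.0, 1.858]
force: [-0.5, 0.1, -0.1]
grip_width: 0.0807
```

>>> jog_arm(moves=[[[0,0,0],[0,0,0],90],[[0,0,20],[0,0,0],90],[[0,0,50],[0,0,0],90],[[0,0,90],[0,0,0],90],[[0,0,130],[0,0,0],90]])

```text
time_s: 6.1
ee_pos: [0.4432, -0.1619, 0.1536]
eef_rot: [-3.14, -0.001, 1.858]
force: [0.3, 0.0, 0.1]
grip_width: 0.0901
```

Run:
```python
from h import *
o,w=shot('wrist','w3.png'); print(o['ee_pos'],o['eef_rot'],o['time_s'],o['grip_width'])
hsv=cv2.cvtColor(w['frame'],cv2.COLOR_RGB2HSV)
print(proj(w,[[.4435,-.1615,.008],[.4435,-.1615,.067]],o))
```

```text
[ 0.44318566 -0.16186031  0.15363842] [-3.14031552e+00 -1.12467188e-03  1.85755021e+00] 6.1 0.09008356157548623
[[258.28181943 182.98219793]
 [258.54524619 196.63003077]]
```

View pics/w3.png

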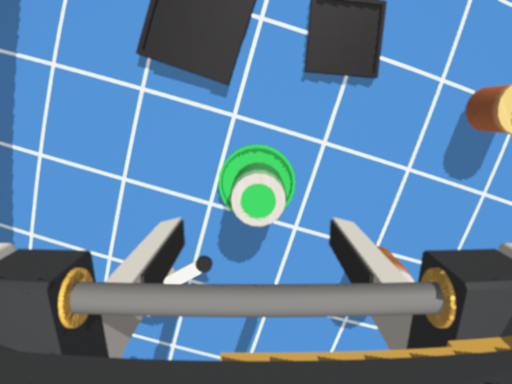

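The green jar's lid is at (258,201), 4 mm or less from the coaster centre, and it sits inside the rim. Next the amber jar.

>>> jog_arm(moves=[[[32,-11,3],[0,0,0],94],[[64,-23,6],[0,0,0],94],[[96,-34,10],[0,0,0],94],[[128,-46,13],[0,0,0],94],[[159,-57,16],[0,0,0],94]])

```text
time_s: 6.57
ee_pos: [0.6043, -0.2197, 0.1681]
eef_rot: [-3.142, -0.0, 1.858]
force: [-0.0, -0.1, 1.2]
grip_width: 0.094
```

>>> jog_arm(moves=[[[0,0,0],[0,0,0],94],[[0,0,0],[0,0,0],94]])

```text
time_s: 6.73
ee_pos: [0.6032, -0.2193, 0.1668]
eef_rot: [-3.14, -0.001, 1.858]
force: [0.1, 0.5, -0.3]
grip_width: 0.0939
```

Run:
```python
from h import *
o,w=shot('wrist','w4.png'); print(o['ee_pos'],o['eef_rot'],o['time_s'])
print(blob(w,(22,120,120),(35,255,255),(150,100,350,280),.064,o), proj(w,[[.602,-.2185,.064]],o))
```

```text
[ 0.60321477 -0.21928898  0.16683996] [-3.14028876e+00 -1.06118169e-03  1.85765613e+00] 6.7333
(array([255.5, 192.5]), array([ 0.6009, -0.2199]), array([ 600.9, -220. ]), array([30.9, 29.9]), 16.4) [[257.02687941 191.46090676]]
```

View pics/w4.png

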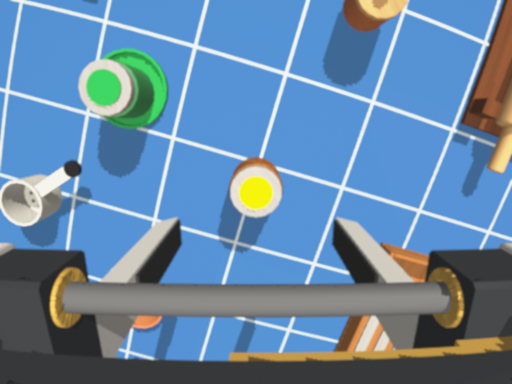

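The amber lid is at (256,192), which is (0.601, -0.220).

>>> jog_arm(moves=[[[-2,-1,-35],[0,0,0],94],[[-2,-1,-70],[0,0,0],94],[[-2,-1,-105],[0,0,0],94],[[-2,-1,-133],[0,0,0],94],[[-2,-1,-147],[0,0,0],94]])

```text
time_s: 7.2
ee_pos: [0.5984, -0.2192, 0.0182]
eef_rot: [-3.138, -0.003, 1.858]
force: [-0.8, 0.1, -0.1]
grip_width: 0.0939
```

>>> jog_arm(moves=[[[0,0,0],[0,0,0],75],[[0,0,0],[0,0,0],60],[[0,0,0],[0,0,0],40],[[0,0,0],[0,0,0],40],[[0,0,0],[0,0,0],40]])

```text
time_s: 7.62
ee_pos: [0.6015, -0.2204, 0.0232]
eef_rot: [3.14, 0.002, 1.858]
force: [-0.0, -0.1, -0.4]
grip_width: 0.0643
```

>>> jog_arm(moves=[[[0,0,0],[0,0,0],40],[[0,0,0],[0,0,0],40],[[0,0,0],[0,0,0],40],[[0,0,0],[0,0,0],40],[[0,0,0],[0,0,0],40]])

```text
time_s: 8.03
ee_pos: [0.6013, -0.2203, 0.0223]
eef_rot: [3.141, 0.001, 1.858]
force: [-0.7, 0.6, 5.8]
grip_width: 0.0534
```

>>> jog_arm(moves=[[[0,0,15],[0,0,0],40],[[0,0,40],[0,0,0],40],[[0,0,70],[0,0,0],40],[[0,0,100],[0,0,0],40],[[0,0,120],[0,0,0],40]])

```text
time_s: 8.45
ee_pos: [0.6012, -0.2203, 0.1442]
eef_rot: [3.14, 0.001, 1.858]
force: [1.0, 0.4, -2.1]
grip_width: 0.0535
```

>>> jog_arm(moves=[[[-2,20,0],[0,0,0],40],[[-5,50,0],[0,0,0],40],[[-8,82,0],[0,0,0],40],[[-12,116,0],[0,0,0],40],[[-15,150,0],[0,0,0],40]])

```text
time_s: 8.87
ee_pos: [0.5851, -0.0688, 0.1411]
eef_rot: [-3.141, -0.0, 1.857]
force: [1.1, -0.3, -2.4]
grip_width: 0.0534
```

>>> jog_arm(moves=[[[-4,34,0],[0,0,0],40],[[-7,68,0],[0,0,0],40],[[-11,102,0],[0,0,0],40],[[-14,136,0],[0,0,0],40],[[-18,170,0],[0,0,0],40]])

```text
time_s: 9.28
ee_pos: [0.5672, 0.1014, 0.1413]
eef_rot: [-3.141, 0.0, 1.858]
force: [1.1, -0.1, -2.1]
grip_width: 0.0536
```

>>> jog_arm(moves=[[[-4,34,0],[0,0,0],40],[[-7,68,0],[0,0,0],40],[[-11,102,0],[0,0,0],40],[[-14,136,0],[0,0,0],40],[[-18,170,0],[0,0,0],40]])

```text
time_s: 9.7
ee_pos: [0.5492, 0.2714, 0.1412]
eef_rot: [-3.141, 0.0, 1.858]
force: [0.4, -0.8, -2.6]
grip_width: 0.0538
```

>>> jog_arm(moves=[[[-4,34,0],[0,0,0],40],[[-8,68,0],[0,0,0],40],[[-11,100,0],[0,0,0],40],[[-14,128,0],[0,0,0],40],[[-15,144,0],[0,0,0],40]])

```text
time_s: 10.12
ee_pos: [0.5335, 0.4166, 0.1408]
eef_rot: [-3.141, -0.0, 1.86]
force: [0.4, 0.2, -1.3]
grip_width: 0.0536
```

>>> jog_arm(moves=[[[0,0,0],[0,0,0],40],[[0,0,0],[0,0,0],40]])

```text
time_s: 10.28
ee_pos: [0.5343, 0.414, 0.1407]
eef_rot: [-3.14, 0.001, 1.859]
force: [0.5, -0.7, -1.8]
grip_width: 0.0535
```

Run:
```python
from h import *
o,w=shot('wrist','w5.png'); print(o['ee_pos'],o['eef_rot'],o['time_s'],o['grip_width'])
print(proj(w,[[.535,.4142,.008]],o), [proj(w,[[.535+.039*np.cos(a),.4142+.039*np.sin(a),.008]],o).round(0) for a in np.radians([-163,17,107])])
```

```text
[0.53433216 0.41403553 0.14066182] [-3.14038662e+00  5.76018490e-04  1.85878768e+00] 10.2833 0.05352669867986321
[[258.59936079 185.62425267]] [array([[221., 186.]]), array([[296., 185.]]), array([[258., 148.]])]
```

View pics/w5.png

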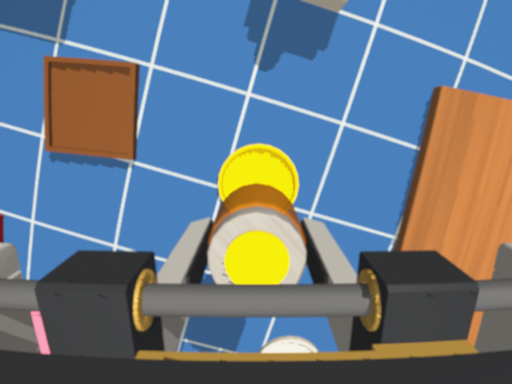

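The yellow coaster's rim (columns 219–299, top row 144) matches the prediction. I'll lower the jar.

>>> jog_arm(moves=[[[0,0,-30],[0,0,0],40],[[0,0,-60],[0,0,0],40],[[0,0,-85],[0,0,0],40],[[0,0,-104],[0,0,0],40],[[0,0,-112],[0,0,0],40]])

```text
time_s: 10.75
ee_pos: [0.5341, 0.4117, 0.0264]
eef_rot: [-3.137, 0.002, 1.856]
force: [0.2, -0.4, -1.9]
grip_width: 0.0534
```

>>> jog_arm(moves=[[[0,0,-3],[0,0,0],40],[[0,0,-5],[0,0,0],40],[[0,0,-5],[0,0,0],40],[[0,0,-5],[0,0,0],40]])

```text
time_s: 11.08
ee_pos: [0.5355, 0.4141, 0.0258]
eef_rot: [3.14, -0.001, 1.857]
force: [-0.5, -0.7, -2.2]
grip_width: 0.0533
```

>>> jog_arm(moves=[[[0,0,-1],[0,0,0],40],[[0,0,-1],[0,0,0],40],[[0,0,-1],[0,0,0],40]])

```text
time_s: 11.33
ee_pos: [0.5355, 0.4142, 0.0253]
eef_rot: [3.139, -0.001, 1.858]
force: [-2.3, -3.0, 6.7]
grip_width: 0.0532
```

>>> jog_arm(moves=[[[0,0,0],[0,0,0],58],[[0,0,0],[0,0,0],64],[[0,0,0],[0,0,0],75],[[0,0,0],[0,0,0],88],[[0,0,0],[0,0,0],88]])

```text
time_s: 11.75
ee_pos: [0.5348, 0.4139, 0.0235]
eef_rot: [3.142, -0.0, 1.858]
force: [-1.0, 0.2, -0.3]
grip_width: 0.0808
```

>>> jog_arm(moves=[[[0,0,0],[0,0,0],90],[[0,0,20],[0,0,0],90],[[0,0,50],[0,0,0],90],[[0,0,90],[0,0,0],90],[[0,0,130],[0,0,0],90]])

```text
time_s: 12.17
ee_pos: [0.5344, 0.4135, 0.1543]
eef_rot: [-3.14, 0.001, 1.858]
force: [0.4, -0.0, -0.8]
grip_width: 0.0901
```

Run:
```python
from h import *
o,w=shot('wrist','w6.png'); print(o['ee_pos'],o['eef_rot'],o['time_s'],o['grip_width'])
print(proj(w,[[.535,.4142,.008],[.535,.4142,.067]],o))
```

```text
[0.53437631 0.4135291  0.15434609] [-3.14000124e+00  5.05381328e-04  1.85757865e+00] 12.1667 0.09011006007753215
[[258.68103068 182.43896073]
 [259.00640573 196.04914716]]
```

View pics/w6.png

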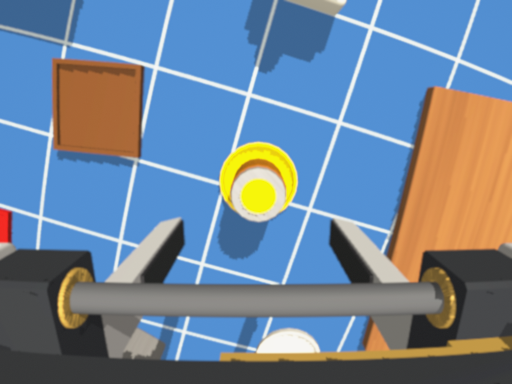

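The amber lid is at (258,196), as predicted, and the jar sits inside the yellow rim. Next the dispenser.

>>> jog_arm(moves=[[[-10,-31,15],[0,0,0],94],[[-20,-63,30],[0,0,0],94],[[-30,-95,45],[0,0,0],94],[[-40,-127,45],[0,0,0],94],[[-50,-159,45],[0,0,0],94]])

```text
time_s: 12.63
ee_pos: [0.4844, 0.2536, 0.1992]
eef_rot: [3.14, -0.0, 1.858]
force: [0.7, -0.7, -0.3]
grip_width: 0.0939
```

>>> jog_arm(moves=[[[-10,-31,0],[0,0,0],94],[[-20,-63,0],[0,0,0],94],[[-30,-94,0],[0,0,0],94],[[-30,-94,0],[0,0,0],94],[[-30,-94,0],[0,0,0],94]])

```text
time_s: 13.05
ee_pos: [0.4549, 0.16, 0.1989]
eef_rot: [3.141, -0.0, 1.856]
force: [0.0, -0.0, -0.9]
grip_width: 0.0936
```

Run:
```python
from h import *
o,w=shot('wrist','w7.png'); print(o['ee_pos'],o['eef_rot'],o['time_s'])
print(blob(w,(0,0,0),(180,255,60),(200,130,310,230),.090,o), proj(w,[[.454,.160,.09]],o))
a=cv2.resize(w['frame'][120:250,180:340],None,fx=4,fy=4,interpolation=cv2.INTER_CUBIC); cv2.imwrite('pics/w7c.png',a[:,:,::-1])
```

```text
[0.45487116 0.1599816  0.19887263] [ 3.14050966e+00 -3.27593595e-05  1.85550656e+00] 13.05
(array([255.8, 188.5]), array([0.4524, 0.1618]), array([452.6, 161.8]), array([21. , 20.5]), 16.2) [[256.87434432 190.73603987]]
```

View pics/w7.png

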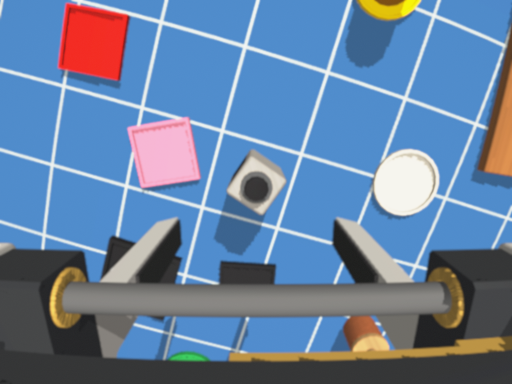

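View pics/w7c.png

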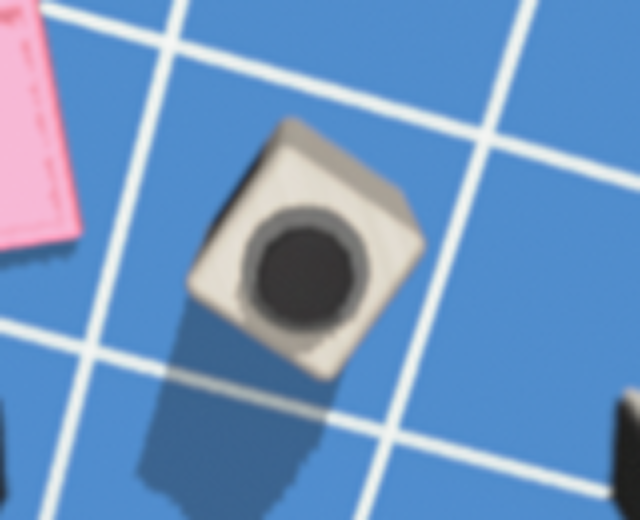

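Run:
```python
from h import *
o=ctrl.get_obs(); w=eyes.camera('wrist')
k=np.array([(285,143),(425,245),(327,380),(190,283)])/4+[180,120]
P=plane(w,k,.078,o); print(P.round(4),P.mean(0).round(4)); e=np.roll(P,-1,0)-P
print(np.hypot(*e.T).round(4),(np.degrees(np.arctan2(e[:,1],e[:,0]))%90).round(1))
t=eyes.camera('top'); k=np.array([(258,78),(352,55),(373,148),(280,170)])/4+[180,140]
P=plane(t,k,.008); e=np.roll(P,-1,0)-P; print(P.mean(0),np.hypot(*e.T).round(4),(np.degrees(np.arctan2(e[:,1],e[:,0]))%90).round(1))
print('jaw axis deg',np.degrees(o['eef_rot'][2])-90)
```

```text
[[0.44   0.1901]
 [0.4802 0.1755]
 [0.4669 0.1353]
 [0.427  0.15  ]] [0.4535 0.1627]
[0.0427 0.0424 0.0425 0.0422] [70.1 71.7 69.8 72. ]
[0.48339922 0.00297187] [0.0723 0.0713 0.0711 0.0707] [12.2 10.9 11.7 11.8]
jaw axis deg 16.37655162270474
```

The dispenser is at (0.4535, 0.162) with faces at −19°, and the tray is at 12°. I'll turn the jaws −35° and grip.

>>> jog_arm(moves=[[[-1,1,-5],[0,0,-1.4],94],[[-1,1,-10],[0,0,-2.8],94],[[-1,1,-20],[0,0,-4.2],94],[[-1,1,-30],[0,0,-5.6],94],[[-1,1,-40],[0,0,-7],94]])

```text
time_s: 13.62
ee_pos: [0.454, 0.1628, 0.1577]
eef_rot: [-3.141, 0.0, 1.242]
force: [-0.0, 0.1, -0.5]
grip_width: 0.0938
```

>>> jog_arm(moves=[[[0,0,-30],[0,0,0],94],[[0,0,-60],[0,0,0],94],[[0,0,-90],[0,0,0],94],[[0,0,-115],[0,0,0],94],[[0,0,-129],[0,0,0],94]])

```text
time_s: 14.03
ee_pos: [0.4527, 0.1625, 0.0263]
eef_rot: [-3.139, 0.002, 1.248]
force: [0.6, -0.3, -0.4]
grip_width: 0.0939
```

>>> jog_arm(moves=[[[0,0,0],[0,0,0],75],[[0,0,0],[0,0,0],60],[[0,0,0],[0,0,0],30],[[0,0,0],[0,0,0],30],[[0,0,0],[0,0,0],30]])

```text
time_s: 14.45
ee_pos: [0.4544, 0.1622, 0.0305]
eef_rot: [3.14, -0.001, 1.247]
force: [0.3, 0.7, 0.7]
grip_width: 0.0637
```

>>> jog_arm(moves=[[[0,0,0],[0,0,0],30],[[0,0,0],[0,0,0],30],[[0,0,0],[0,0,0],30],[[0,0,0],[0,0,0],30],[[0,0,0],[0,0,0],30]])

```text
time_s: 14.87
ee_pos: [0.454, 0.1619, 0.0298]
eef_rot: [3.141, -0.0, 1.247]
force: [-0.8, -0.2, 6.1]
grip_width: 0.046
```

>>> jog_arm(moves=[[[0,0,0],[0,0,0],30],[[0,0,0],[0,0,0],30],[[0,0,0],[0,0,0],30]])

```text
time_s: 15.12
ee_pos: [0.454, 0.1619, 0.0298]
eef_rot: [3.141, -0.0, 1.247]
force: [-2.2, -0.6, 6.4]
grip_width: 0.0457
```

>>> jog_arm(moves=[[[0,0,15],[0,0,0],30],[[0,0,40],[0,0,0],30],[[0,0,70],[0,0,0],30],[[0,0,85],[0,0,0],30],[[0,0,90],[0,0,0],30]])

```text
time_s: 15.53
ee_pos: [0.4546, 0.1621, 0.1217]
eef_rot: [3.139, -0.002, 1.247]
force: [-0.2, -0.7, -2.4]
grip_width: 0.0459
```

>>> jog_arm(moves=[[[5,-25,0],[0,0,1],30],[[12,-60,0],[0,0,2.2],30],[[18,-95,0],[0,0,3.4],30],[[25,-128,0],[0,0,4.8],30],[[30,-150,0],[0,0,6],30]])

```text
time_s: 15.95
ee_pos: [0.4834, 0.0096, 0.1183]
eef_rot: [-3.14, -0.0, 1.775]
force: [1.2, 0.6, -3.1]
grip_width: 0.0457
```

>>> jog_arm(moves=[[[0,-6,0],[0,0,0.1],30],[[0,-6,0],[0,0,0.1],30],[[0,-6,0],[0,0,0.1],30]])

```text
time_s: 16.2
ee_pos: [0.4833, 0.0063, 0.1186]
eef_rot: [-3.14, -0.001, 1.776]
force: [-0.2, -0.2, -2.1]
grip_width: 0.0458
```

Run:
```python
from h import *
o,w=shot('wrist','w8.png'); print(o['ee_pos'],o['eef_rot'],o['time_s'],o['grip_width'])
a=np.radians(12); c,s=np.cos(a),np.sin(a)
print(proj(w,[[.4845+.037*(c*i-s*j),.0055+.037*(s*i+c*j),.008] for i in(-1,1) for j in (-1,1)],o).round(0))
```

```text
[0.48331666 0.00626899 0.11864993] [-3.14025194e+00 -5.71577823e-04  1.77594903e+00] 16.2 0.04583133492514267
[[222. 228.]
 [219. 153.]
 [296. 228.]
 [298. 153.]]
```

View pics/w8.png

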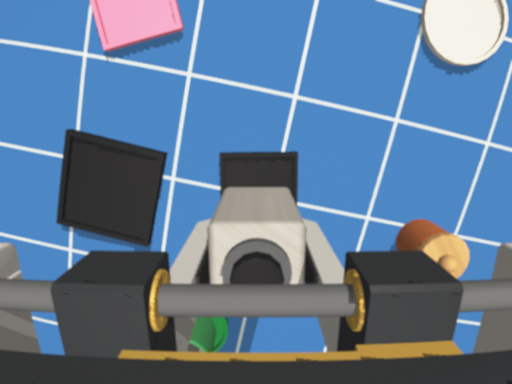

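The tray's far edge (219–298, 153) lies exactly as predicted and square to the dispenser. I'll lower it.

>>> jog_arm(moves=[[[1,0,-25],[0,0,0],30],[[1,0,-50],[0,0,0],30],[[1,0,-70],[0,0,0],30],[[1,0,-79],[0,0,0],30],[[1,0,-83],[0,0,0],30]])

```text
time_s: 16.67
ee_pos: [0.484, 0.0069, 0.0352]
eef_rot: [-3.139, -0.001, 1.779]
force: [0.0, -0.1, -2.0]
grip_width: 0.0457
```

>>> jog_arm(moves=[[[0,0,-1],[0,0,0],30],[[0,0,-2],[0,0,0],30],[[0,0,-2],[0,0,0],30]])

```text
time_s: 16.92
ee_pos: [0.4854, 0.006, 0.0353]
eef_rot: [3.14, 0.0, 1.779]
force: [0.5, 0.3, -2.6]
grip_width: 0.0457
```

>>> jog_arm(moves=[[[0,0,-1],[0,0,0],30],[[0,0,-1.5],[0,0,0],30],[[0,0,-1.5],[0,0,0],30]])

```text
time_s: 17.17
ee_pos: [0.4853, 0.0058, 0.0338]
eef_rot: [3.14, 0.0, 1.779]
force: [-1.3, 0.8, 6.4]
grip_width: 0.0458
```

>>> jog_arm(moves=[[[0,0,0],[0,0,0],50],[[0,0,0],[0,0,0],58],[[0,0,0],[0,0,0],70],[[0,0,0],[0,0,0],88],[[0,0,0],[0,0,0],88]])

```text
time_s: 17.58
ee_pos: [0.4848, 0.0058, 0.0329]
eef_rot: [3.142, 0.0, 1.779]
force: [-0.8, -0.3, 0.1]
grip_width: 0.0731
```

>>> jog_arm(moves=[[[0,0,0],[0,0,0],90],[[0,0,20],[0,0,0],90],[[0,0,55],[0,0,0],90],[[0,0,95],[0,0,0],90],[[0,0,135],[0,0,0],90]])

```text
time_s: 18.0
ee_pos: [0.4842, 0.0059, 0.1694]
eef_rot: [-3.141, -0.0, 1.779]
force: [0.3, -0.5, 1.2]
grip_width: 0.0899
```

Run:
```python
from h import *
o,w=shot('wrist','w9.png'); print(o['ee_pos'],o['eef_rot'],o['time_s'],o['grip_width'])
print(proj(w,[[.4845,.0055,.094]],o))
o,t=shot('top','t9.png'); 
a=cv2.resize(t['frame'][90:230,290:420],None,fx=4,fy=4,interpolation=cv2.INTER_CUBIC); cv2.imwrite('pics/t9c.png',a[:,:,::-1])
# strainer
for c,px,b in((t,(367,206.5),(348.75,189.75)),):
    p=plane(c,[px],.04)[0]; q=plane(c,[b],.035)[0]; d=q-p; print(p,q,np.hypot(*d),np.degrees(np.arctan2(d[1],d[0])))
```

```text
[0.48424541 0.005885   0.16937906] [-3.14050639e+00 -3.12442056e-04  1.77908464e+00] 18.0 0.08987352165369715
[[258.27775647 200.5195695 ]]
[ 0.35952492 -0.3079157 ] [ 0.41009948 -0.25738883] 0.07148951014073111 44.972967798550926
```

View pics/w9.png

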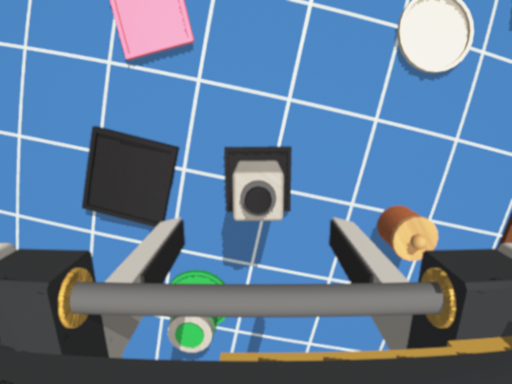

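View pics/t9c.png

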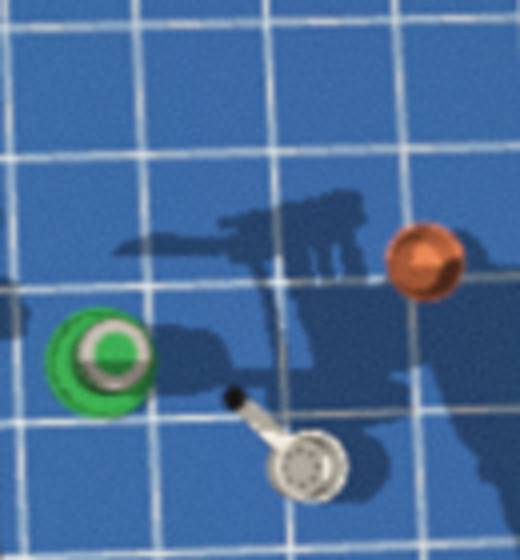

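The dispenser's button is at (258,200), as predicted, and it sits inside the tray. The strainer's cup axis is at (0.3595, -0.308) with the handle at 45°.

>>> jog_arm(moves=[[[-12,-31,0],[0,0,-1.2],94],[[-24,-62,0],[0,0,-2.4],94],[[-36,-93,0],[0,0,-3.6],94],[[-49,-124,0],[0,0,-4.8],94],[[-62,-156,0],[0,0,-6],94]])

```text
time_s: 18.52
ee_pos: [0.4218, -0.1512, 0.1674]
eef_rot: [-3.141, -0.0, 1.251]
force: [1.0, 0.1, -0.0]
grip_width: 0.0941
```

>>> jog_arm(moves=[[[-12,-31,0],[0,0,-1.2],94],[[-24,-62,0],[0,0,-2.4],94],[[-36,-93,0],[0,0,-3.6],94],[[-49,-124,0],[0,0,-4.8],94],[[-62,-157,0],[0,0,-5.5],94]])

```text
time_s: 18.93
ee_pos: [0.3598, -0.3083, 0.1674]
eef_rot: [-3.141, -0.0, 0.77]
force: [-0.2, -1.0, 0.4]
grip_width: 0.0942
```

>>> jog_arm(moves=[[[0,0,0],[0,0,0],94],[[0,0,0],[0,0,0],94]])

```text
time_s: 19.1
ee_pos: [0.36, -0.308, 0.1672]
eef_rot: [-3.141, -0.0, 0.773]
force: [0.3, 0.0, 0.5]
grip_width: 0.094
```

Run:
```python
from h import *
o,w=shot('wrist','w10.png'); print(o['ee_pos'],o['eef_rot'],o['time_s'],o['grip_width'])
print(proj(w,[[.3595,-.308,.04],[.41,-.2574,.035]],o))
a=cv2.resize(w['frame'][120:280,160:350],None,fx=4,fy=3.5,interpolation=cv2.INTER_CUBIC) if 0 else cv2.resize(w['frame'][110:260,170:350],None,fx=4,fy=4,interpolation=cv2.INTER_CUBIC); cv2.imwrite('pics/w10c.png',a[:,:,::-1])
```

```text
[ 0.36001185 -0.30802502  0.167173  ] [-3.14054509e+00 -3.09668313e-05  7.73007735e-01] 19.1 0.09399007301212743
[[256.56975014 186.35882567]
 [255.47678799 113.91919937]]
```

View pics/w10.png

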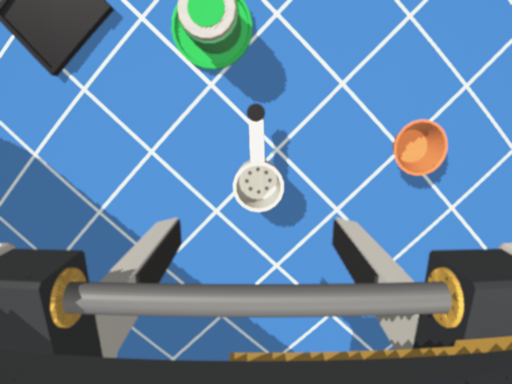

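View pics/w10c.png

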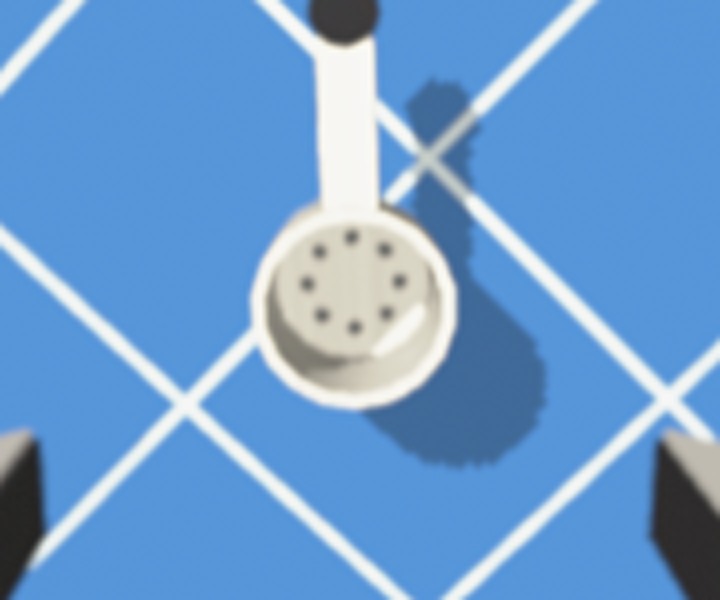

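The cup rim is centred at (258.5,187), 2 mm to the right of where I predicted, and the handle is square to the jaws.

>>> jog_arm(moves=[[[1,-1,-35],[0,0,0],94],[[1,-1,-70],[0,0,0],94],[[1,-1,-108],[0,0,0],94],[[1,-1,-138],[0,0,0],94],[[1,-1,-151],[0,0,0],94]], squeeze=15)

```text
time_s: 19.57
ee_pos: [0.361, -0.3054, 0.0132]
eef_rot: [-3.137, -0.0, 0.778]
force: [0.8, 1.0, 0.4]
grip_width: 0.094
```

>>> jog_arm(moves=[[[0,0,0],[0,0,0],75],[[0,0,0],[0,0,0],60],[[0,0,0],[0,0,0],40],[[0,0,0],[0,0,0],40],[[0,0,0],[0,0,0],40]])

```text
time_s: 19.98
ee_pos: [0.3624, -0.3084, 0.0181]
eef_rot: [3.139, -0.0, 0.776]
force: [-0.6, -0.4, -0.8]
grip_width: 0.0644
```

>>> jog_arm(moves=[[[0,0,0],[0,0,0],40],[[0,0,0],[0,0,0],40],[[0,0,0],[0,0,0],40],[[0,0,0],[0,0,0],40],[[0,0,0],[0,0,0],40]])

```text
time_s: 20.4
ee_pos: [0.362, -0.3083, 0.0175]
eef_rot: [3.141, -0.0, 0.775]
force: [-1.9, 1.9, 7.2]
grip_width: 0.0522
```

>>> jog_arm(moves=[[[0,0,0],[0,0,0],40],[[0,0,0],[0,0,0],40]])

```text
time_s: 20.57
ee_pos: [0.362, -0.3083, 0.0175]
eef_rot: [3.141, -0.0, 0.775]
force: [-2.0, 2.3, 7.5]
grip_width: 0.0517
```

Gripped. I'll lift it and carry it over to the white dish, turning the handle away from the board.

>>> jog_arm(moves=[[[0,0,12],[0,0,0],40],[[0,0,35],[0,0,0],40],[[0,0,65],[0,0,0],40],[[0,0,95],[0,0,0],40],[[0,0,120],[0,0,0],40]])

```text
time_s: 20.98
ee_pos: [0.3618, -0.3082, 0.139]
eef_rot: [3.141, -0.0, 0.775]
force: [-0.8, -1.1, -0.5]
grip_width: 0.0523
```

>>> jog_arm(moves=[[[8,14,0],[0,0,-0.3],40],[[20,36,0],[0,0,-0.7],40],[[34,61,0],[0,0,-1.2],40],[[48,86,0],[0,0,-1.6],40],[[62,111,0],[0,0,-2],40]])

```text
time_s: 21.4
ee_pos: [0.4241, -0.196, 0.1371]
eef_rot: [3.141, -0.0, 0.599]
force: [0.4, -1.3, -0.5]
grip_width: 0.052
```

>>> jog_arm(moves=[[[14,26,0],[0,0,-0.4],40],[[28,52,0],[0,0,-0.8],40],[[43,78,0],[0,0,-1.2],40],[[58,104,0],[0,0,-1.6],40],[[73,130,0],[0,0,-2],40]])

```text
time_s: 21.82
ee_pos: [0.4973, -0.0658, 0.137]
eef_rot: [3.142, -0.0, 0.425]
force: [-0.6, -0.7, -1.7]
grip_width: 0.0519
```

>>> jog_arm(moves=[[[14,26,0],[0,0,-0.4],40],[[28,52,0],[0,0,-0.8],40],[[43,78,0],[0,0,-1.2],40],[[58,104,0],[0,0,-1.6],40],[[73,130,0],[0,0,-2],40]])

```text
time_s: 22.23
ee_pos: [0.5702, 0.0643, 0.1369]
eef_rot: [-3.142, 0.0, 0.25]
force: [-0.0, 0.7, -0.2]
grip_width: 0.0519
```

>>> jog_arm(moves=[[[14,26,0],[0,0,0],40],[[28,52,0],[0,0,0],40],[[43,78,0],[0,0,0],40],[[55,100,0],[0,0,0],40],[[60,108,0],[0,0,0],40]])

```text
time_s: 22.65
ee_pos: [0.6304, 0.1736, 0.1364]
eef_rot: [-3.141, 0.0, 0.254]
force: [-0.6, -0.7, -0.5]
grip_width: 0.0521
```

Run:
```python
from h import *
o,w=shot('wrist','w11.png'); print(o['ee_pos'],o['eef_rot'],o['time_s'],o['grip_width'])
t=eyes.camera('top'); 
c=cv2.imread('pics/top0.png')[95:145,166:216]
cv2.imwrite('pics/c3.png',cv2.resize(c,None,fx=10,fy=10,interpolation=cv2.INTER_CUBIC))
s=cv2.imread('pics/scene0.png')[155:205,303:353]
cv2.imwrite('pics/c4.png',cv2.resize(s,None,fx=10,fy=10,interpolation=cv2.INTER_CUBIC))
```

```text
[0.63036551 0.173556   0.13643559] [-3.14123998e+00  2.55781785e-04  2.53822401e-01] 22.65 0.05212830328797083
```

View pics/w11.png

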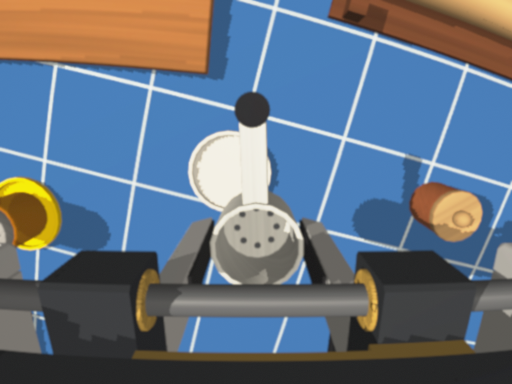

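View pics/c3.png

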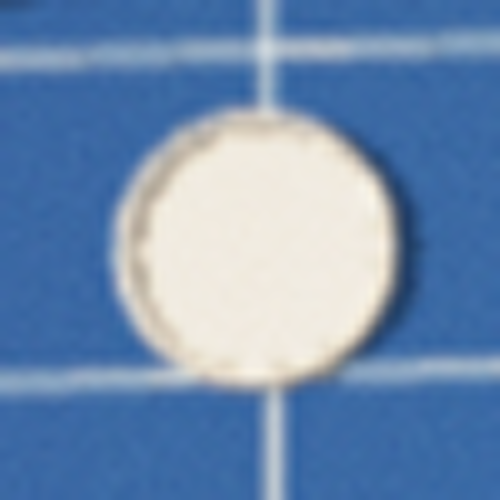

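View pics/c4.png

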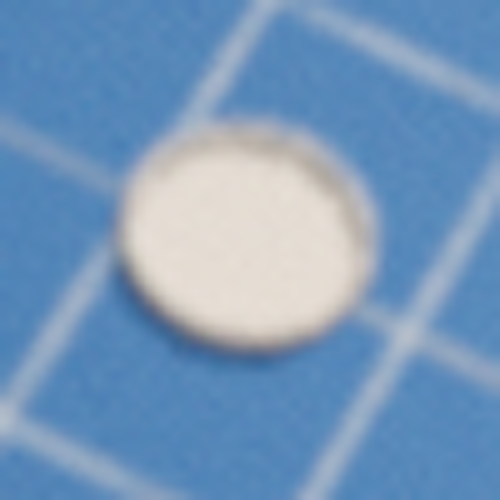

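Run:
```python
from h import *
o=ctrl.get_obs(); w=eyes.camera('wrist'); t=eyes.camera('top'); s=eyes.camera('scene')
print(o['ee_pos'],plane(t,[(191.3,119.3)],.008),plane(s,[(327.5,178.3)],.008),plane(w,[(229.5,172)],.008,o))
```

```text
[0.6298121  0.17176275 0.13624736] [[0.63708982 0.20227219]] [[0.63870424 0.2042178 ]] [[0.636854   0.20125998]]
```

The three views put the dish at about (0.6375, 0.202).

>>> jog_arm(moves=[[[4,15,0],[0,0,0],40],[[8,30,0],[0,0,0],40],[[8,30,0],[0,0,0],40],[[8,30,0],[0,0,0],40]])

```text
time_s: 23.23
ee_pos: [0.6376, 0.2001, 0.137]
eef_rot: [3.141, 0.0, 0.252]
force: [-0.5, 0.1, -0.1]
grip_width: 0.0519
```

Run:
```python
from h import *
o,w=shot('wrist','w12.png'); print(o['ee_pos'],o['eef_rot'],o['time_s'],o['grip_width'])
print(proj(w,[[.6375,.2022,.008]],o))
```

```text
[0.63759634 0.20007436 0.13700066] [3.14143638e+00 1.38766486e-04 2.51744731e-01] 23.2333 0.05188357987428295
[[254.10252926 185.2684206 ]]
```

View pics/w12.png

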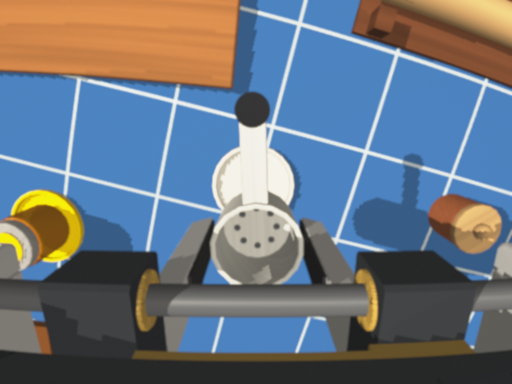

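The dish spans columns 212–294 and is centred under the cup to about 2 mm. I'll lower it.

>>> jog_arm(moves=[[[0,2,-30],[0,0,0],40],[[0,2,-60],[0,0,0],40],[[0,2,-85],[0,0,0],40],[[0,2,-104],[0,0,0],40],[[0,2,-112],[0,0,0],40]])

```text
time_s: 23.7
ee_pos: [0.6364, 0.2012, 0.022]
eef_rot: [3.141, 0.004, 0.251]
force: [-0.4, -0.8, -0.4]
grip_width: 0.0521
```

>>> jog_arm(moves=[[[0,0,-2],[0,0,0],40],[[0,0,-4],[0,0,0],40],[[0,0,-4],[0,0,0],40],[[0,0,-4],[0,0,0],40]])

```text
time_s: 24.03
ee_pos: [0.6384, 0.2028, 0.0224]
eef_rot: [3.142, -0.002, 0.252]
force: [-0.9, -0.3, -0.9]
grip_width: 0.0521
```

>>> jog_arm(moves=[[[0,0,-1],[0,0,0],40],[[0,0,-1],[0,0,0],40],[[0,0,-1],[0,0,0],40]])

```text
time_s: 24.28
ee_pos: [0.6381, 0.2029, 0.0206]
eef_rot: [3.142, -0.001, 0.252]
force: [-0.3, -0.5, 4.1]
grip_width: 0.0518
```

Contact. I'll release.

>>> jog_arm(moves=[[[0,0,0],[0,0,0],56],[[0,0,0],[0,0,0],62],[[0,0,0],[0,0,0],72],[[0,0,0],[0,0,0],85],[[0,0,0],[0,0,0],88]])

```text
time_s: 24.7
ee_pos: [0.6378, 0.2028, 0.0199]
eef_rot: [3.142, 0.0, 0.252]
force: [-0.3, 0.2, -0.2]
grip_width: 0.0789
```

>>> jog_arm(moves=[[[0,0,0],[0,0,0],90],[[0,0,20],[0,0,0],90],[[0,0,55],[0,0,0],90],[[0,0,95],[0,0,0],90],[[0,0,135],[0,0,0],90]])

```text
time_s: 25.12
ee_pos: [0.6374, 0.2027, 0.1562]
eef_rot: [-3.142, 0.001, 0.252]
force: [-0.1, 0.4, 0.1]
grip_width: 0.0898
```

>>> jog_arm(moves=[[[0,0,10],[0,0,0],90],[[0,0,20],[0,0,0],90],[[0,0,20],[0,0,0],90]])

```text
time_s: 25.37
ee_pos: [0.6382, 0.203, 0.1765]
eef_rot: [-3.142, -0.002, 0.252]
force: [0.1, 0.1, 0.9]
grip_width: 0.09
```

Run:
```python
from h import *
o,w=shot('wrist','w13.png'); print(o['ee_pos'],o['time_s'],o['grip_width'],o['force'])
print(proj(w,[[.6375,.2022,.043],[.6375,.2022,.008]],o))
shot('top','t13.png'); shot('scene','s13.png')
```

```text
[0.63823708 0.20296767 0.17651527] 25.3667 0.08998606054639285 [0.10795199 0.11429263 0.91832877]
[[256.71875453 185.90146998]
 [256.67982403 179.39450994]]
```

View pics/w13.png

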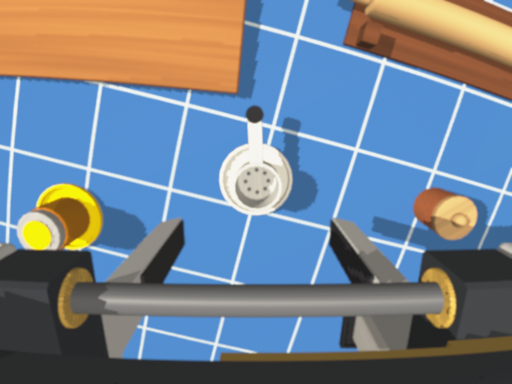

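View pics/t13.png

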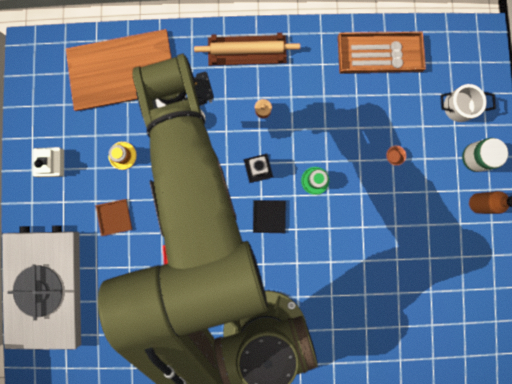

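View pics/s13.png

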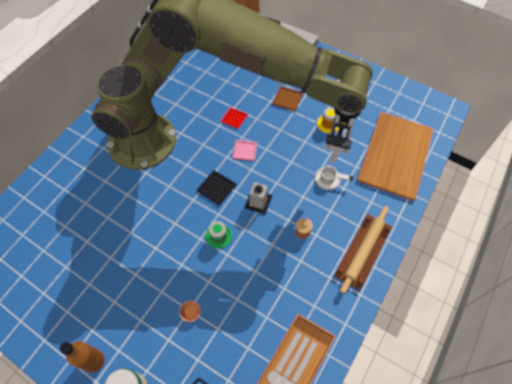

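The wrist view shows the cup at (258,184) in the dish (256,180), and all four things look seated. I'll check the lid and button positions numerically.

Run:
```python
from h import *
t=eyes.camera('top'); s=eyes.camera('scene')
Y=((22,120,120),(35,255,255)); G=((45,100,60),(80,255,255)); K=((0,0,0),(180,255,60))
for n,c,img in (('top',t,(110,140,300,165)),('scene',s,0)):
    hsv=cv2.cvtColor(c['frame'],cv2.COLOR_RGB2HSV)
    for nm,col,P in(('yel',Y,[.535,.4142,.067]),('grn',G,[.4435,-.1615,.067]),('btn',K,[.4845,.0055,.094])):
        p=proj(c,[P])[0]; x,y=p.round().astype(int)
        m=cv2.inRange(hsv,*map(np.array,col)); M=np.zeros_like(m); M[y-12:y+13,x-12:x+13]=m[y-12:y+13,x-12:x+13]
        k,l,st,ce=cv2.connectedComponentsWithStats(M); j=[(i,st[i,4],ce[i].round(1),plane(c,[ce[i]],P[2])[0].round(4)) for i in range(1,k) if st[i,4]>12]; print(n,nm,p.round(1),j)
    for nm,z,lo,hi,ref in(('salt',.06,(3,60,30),(25,255,255),(248,92,280,122) if n=='top' else (290,212,320,245)),('bowl',.026,(3,60,30),(25,255,255),(380,140,412,172) if n=='top' else (170,295,210,330))):
        print(nm,blob(c,lo,hi,ref,z)[1])
```

```text
top yel [116.2 152.6] [(1, np.int32(48), array([123.6, 144.2]), array([0.5588, 0.3924])), (2, np.int32(90), array([116.7, 152.6]), array([0.535 , 0.4129])), (3, np.int32(58), array([117.8, 163.3]), array([0.5038, 0.4097]))]
top grn [317.1 178.5] [(1, np.int32(243), array([313. , 181.2]), array([ 0.4363, -0.1494])), (2, np.int32(76), array([318.4, 178. ]), array([ 0.4448, -0.1652]))]
top btn [258.3 164.9] [(1, np.int32(174), array([258.8, 169.7]), array([0.471 , 0.0045])), (5, np.int32(57), array([258.5, 165.1]), array([0.484 , 0.0048]))]
salt [ 0.6541 -0.0131]
bowl [ 0.5094 -0.4052]
scene yel [330.3 113.1] [(1, np.int32(44), array([330.8, 112.5]), array([0.5355, 0.4176])), (2, np.int32(41), array([320.2, 121.1]), array([0.5212, 0.3628]))]
scene grn [216.7 227.4] [(1, np.int32(58), array([216.8, 228.3]), array([ 0.4456, -0.1636])), (2, np.int32(120), array([218.7, 235.6]), array([ 0.4636, -0.1803]))]
scene btn [257.6 188.1] [(1, np.int32(27), array([257.8, 189.1]), array([0.4869, 0.0028])), (2, np.int32(15), array([268.6, 197.5]), array([ 0.5302, -0.0053]))]
salt [ 0.663  -0.0227]
bowl [ 0.5104 -0.4027]
```

All within about 4 mm of their holders' centres, the salt pot and bowl unmoved, and the gripper clear. Handing in.

Run:
```python
from h import *
ctrl.hand_in(); print(ctrl.get_obs()['time_s'])
```

```text
the job is handed in; nothing more can be done
the job is handed in; nothing more can be done
```

All four things are in their own holders, and I handed the job in after about 26 s of robot time. The hand-in reports no verdict, so what follows rests on my own checks.

- **Placing:** I picked up and lowered each thing until the force reading showed contact, then let go. That was the green jar, the amber jar, the dispenser (turned square to the smaller black tray) and the strainer (handle turned clear of the board). None tipped on the way.
- **Positions:** In the last top and scene pictures both jars and the dispenser were within about 4 mm of their holders' centres, against the 15 mm allowed. The strainer's position comes from the last wrist picture, where it was a few mm off centre and inside the rim.
- **Left alone:** The salt pot and the copper bowl measured within about 1 mm of their starting positions.
- **Gripper:** It was open and clear, about 0.18 m up.
- **Limits of the checks:** I judged uprightness by eye in the pictures and did not measure it. The two views disagreed by up to about 5 mm on the placed things. No check failed.

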